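# Make up two punch-needle work trays

## Task

Make up the two trays for the punch-needle class. The blue tray gets the red-handled punch needle lying in its long compartment, and the tin of pins and the roll of tape, one in each square compartment; the white tray gets the yellow-handled punch needle in its long compartment and the glue bottle standing upright in either square one. Leave the brown-handled spare, the drinks can and the flowers where they are.

Things in the scene. Friction and masses are not known exactly. Their poses are not given: they have to be found in the camera images.
- blue_tray: blue plastic work tray, 202 x 174 mm, standing on the table (for the person starting a new piece). Origin: centre of its underside; x along its 202 mm length, y across, z up. Floor 4 mm thick, outer walls and dividers 18 mm high overall (14 mm above the inner floor) and 5 mm thick. One long compartment, 192 x 78 mm, centre at x 0, y +43 mm; two square compartments, 93 x 81 mm each, centres at x +49 and x -49 mm, y -41.5 mm. Loose, 0.7 kg; starts on the robot's left or right
- white_tray: white plastic work tray, 202 x 174 mm, standing on the table (for the person finishing a piece). Origin: centre of its underside; x along its 202 mm length, y across, z up. Floor 4 mm thick, outer walls and dividers 18 mm high overall (14 mm above the inner floor) and 5 mm thick. One long compartment, 192 x 78 mm, centre at x 0, y +43 mm; two square compartments, 93 x 81 mm each, centres at x +49 and x -49 mm, y -41.5 mm. Loose, 0.7 kg; starts on the robot's left or right
- red_punch: punch needle with a red handle, belongs in the blue tray; lies flat, 165 mm long, 85 g. Origin: mid-length, on its centre line, 12 mm above what it lies on; x points to the needle tip, z up. Handle: rounded bar 26 mm wide (y) and 24 mm high, from x -82 to -3 mm; then a thin slotted steel barrel and a 24 mm high steel foot at x +53 mm, and the needle to x +82 mm. Balances near x -23 mm, on the handle: grip it there across y
- yellow_punch: punch needle with a yellow handle, belongs in the white tray; lies flat, 165 mm long, 85 g. Origin: mid-length, on its centre line, 12 mm above what it lies on; x points to the needle tip, z up. Handle: rounded bar 26 mm wide (y) and 24 mm high, from x -82 to -3 mm; then a thin slotted steel barrel and a 24 mm high steel foot at x +53 mm, and the needle to x +82 mm. Balances near x -23 mm, on the handle: grip it there across y
- spare_punch: punch needle with a dark brown wooden handle, the spare, stays where it is; lies flat, 165 mm long, 85 g. Origin: mid-length, on its centre line, 12 mm above what it lies on; x points to the needle tip, z up. Handle: rounded bar 26 mm wide (y) and 24 mm high, from x -82 to -3 mm; then a thin slotted steel barrel and a 24 mm high steel foot at x +53 mm, and the needle to x +82 mm. Balances near x -23 mm, on the handle: grip it there across y
- pin_tin: round steel tin of push pins with a white lid and a red circle on it, 57 mm across, 45 mm high, 0.08 to 0.17 kg, standing. Origin: centre of its underside, z up
- tape_roll: green roll of masking tape lying flat, 62 mm across, 48 mm high, hole 34 mm across, 90 g. Origin: centre of its underside, z up
- glue_bottle: white bottle of fabric glue with a green band and an orange nozzle, standing; body 42 mm across up to 60 mm height, 96 mm high in all, 0.08 to 0.15 kg. Origin: centre of its underside, z up
- drinks_can: yellow drinks can with a white band, 66 mm across, 115 mm high, standing, not part of the job. Origin: centre of its underside
- flower_pot: copper pot with daffodils, 60 mm across, pot 75 mm high, flowers to 140 mm, not part of the job. Origin: centre of its underside
Not all that is in view belongs to the job. Several things look just like the glue_bottle: the one meant starts farthest to the robot's left.

How it is judged:
By the outcome, as a careful person would: the job done as asked, in the order asked, and still so for the second after the job is handed in, with the robot touching nothing.
It also fails if it takes over 120 s, if anything falls off the work surface, if the arm or the gripper's body presses on something with over 40 N, if the wrist force passes 120 N, or if a joint passes its speed limit or range.

## Robot

A 6-joint arm with a two-finger parallel gripper is mounted at the origin on the work surface. World frame = base frame: x ahead of the robot, y to its left, z up, the work surface at z = 0. Lengths are in mm, angles in rad, forces in N, time in s.
With the tool pointing down it reaches from about 350 to 875 mm from the base axis. Payload 4.2 kg.
Tool frame: the origin (TCP) lies at the very end of the fingers, on their centre line; the grasp point (between the pads) lies 19 mm behind it; z points along the fingers, y is the line along which they close (so a half turn about z gives the same grasp; the last joint's range is limited). The gripper opens to 85 mm and grips with 20 to 120 N. Pads are 22 mm wide; open, the fingers measure 114 mm over their backs; the gripper's body (76 mm by 85 mm) begins 54 mm behind the grasp point. The pads swing forward as they close: fully open they stand 13 mm farther back than shut.
Start: joints at [-0.913, 0.385, 0.008, 0, -1.194, -0.259], TCP at [242.709, -575.927, 231.312] pointing down, gripper open.
Joint ranges: [-3.14, 3.14], [-1.21, 2.06], [-1.07, 1.41], [-3.16, 2.05], [-2.99, -0.16], [-3.1, 3.1]. Speed limits (rad/s): [2.79, 2.79, 3.14, 3.14, 3.14, 3.14].

## Interface

Orientations are given as a unit quaternion [x, y, z, w].
In Python, from bench import arm, optics gives the robot as it stands. The module is installed in compiled form; this text tells all that it offers.
- The arm moves only by the tool step_arm, never from a script. Its argument "motion" is a list of rows, each an object with "dr": the turn, a rotation vector about the tool's x, y, z in units of 8 degrees (1.0 is 8 degrees), a list of three; "slide": the shift along the tool's x, y, z in mm, a list of three; "jaw": the finger opening in mm, from 0 to 85.4. A call has exactly 8 rows; each row is the pose to reach, as a shift and turn from the pose commanded when the call began, along the tool's axes at that moment; what a row does not reach only later rows make up. A row lasts 1/8 s, in which the tool goes at most 62.5 mm and 10.7 degrees, less where a joint would pass 70% of its speed; a pose out of reach is approached as far as the arm can. A call with a gripper value outside its range is refused whole. The fingers move at their own pace and stop on an object; the grip force is fixed at half the most. Time passes only in rows, so rows that repeat a pose let the fingers close, or fill a call up. It gives the time, the measured TCP pose, the force, the opening and the grip force at its end, in the units of the state.
- arm.read_state(): the state, without advancing time (a new reading comes with each control period).
- optics.get_image(name): name is "side" or "top"; returns the picture (384x512x3 uint8, blue, green, red); there is no depth.
- optics.camera_info(name): a dict with "camera_matrix" (3x3 intrinsics, pixels), "k1" (the pictures are not rectified: a ray, as slopes to the right and down, at radius r is drawn at 1 + k1 r^2 times it, then the intrinsics apply), "view" (4x4, takes a point from world to camera coordinates). Camera axes: x right, y up, looking along -z (the intrinsics and any distortion apply to the point x, -y, -z); pixel columns grow to the right and rows downward; lengths in mm; the calibration is good to about 2 mm. A picture is of the moment at which its call begins. camera_info takes no time and is no camera call.
- arm.job_done(): hands the job in; it is judged then, once.
The state is a dict: "clock": time; "joints": joint angles; "joint_vel": joint speeds; "joint_efforts": joint torques, N m; "position": TCP position; "ee_rot": TCP orientation; "contact_force": force on the tool from outside, world axes, zero at the start; "wrist_torque": the same for the moment, N m; "gripper_width": finger opening in mm; "grasp_force": force on a finger pad.
Only numpy, scipy, OpenCV 4.12 (cv2) and the standard library are available. Lean on these libraries where they do the work, as an engineer would, in place of code of your own. Each camera call takes 0.05 s, during which the arm holds its last target. There are 200 camera calls.

## Working session

There is one attempt and no reset: what is moved stays moved. The work goes in short steps, Python scripts to look and compute and a tool call to move; the robot and the scene stay as the last step left them, time stands still between calls to the robot, and variables do not carry over. Pictures are saved under pics/ and viewed, at most 14 in all, crops included, and the job is handed in when it is done.

Besides the shell and the picture viewer there is one more tool, called after "Emit:" in YAML: its name, and indented under it one key for each argument. step_arm: Moves the arm, as the interface text tells. Its arguments: {"type":"object","properties":{"motion":{"type":"array","items":{"type":"object","properties":{"dr":{"type":"array","items":{"type":"number"}},"slide":{"type":"array","items":{"type":"number"}},"jaw":{"type":"number"}}}}},"required":["motion"]}

```bash
mkdir -p pics
python3 - <<'E'
from bench import arm, optics
import cv2
for n in("top","side"):
    cv2.imwrite(f"pics/{n}0.png",cv2.resize(optics.get_image(n),(800,600),interpolation=cv2.INTER_CUBIC)); print(optics.camera_info(n))
s=arm.read_state(); print(s)
E
```

```text
{'camera_matrix': array([[467.87328985,   0.        , 258.79415237],
       [  0.        , 467.87328985, 191.44538838],
       [  0.        ,   0.        ,   1.        ]]), 'k1': -0.1315132265936007, 'view': array([[-2.64687208e-02, -9.99649614e-01,  2.36525488e-04,
        -7.30632519e-01],
       [ 9.80733415e-01, -2.59220448e-02,  1.93623386e-01,
        -5.68589906e+02],
       [-1.93549412e-01,  5.35693181e-03,  9.81075903e-01,
        -1.05576433e+03],
       [ 0.00000000e+00,  0.00000000e+00,  0.00000000e+00,
         1.00000000e+00]])}
{'camera_matrix': array([[441.18228922,   0.        , 252.49651986],
       [  0.        , 441.18228922, 195.19113948],
       [  0.        ,   0.        ,   1.        ]]), 'k1': -0.09688425346446305, 'view': array([[-9.96572522e-01, -8.11558093e-02,  1.60294205e-02,
         5.37760947e+02],
       [ 7.18306171e-02, -7.52831602e-01,  6.54282005e-01,
        -5.03858758e+01],
       [-4.10313313e-02,  6.53190871e-01,  7.56080760e-01,
        -1.15254251e+03],
       [ 0.00000000e+00,  0.00000000e+00,  0.00000000e+00,
         1.00000000e+00]])}
{'clock': 0.1, 'joints': array([-9.13384169e-01,  3.85505460e-01,  6.77916735e-03, -4.33165079e-04,
       -1.19403080e+00, -2.58579676e-01]), 'joint_vel': array([-9.66698894e-04, -8.13642042e-04,  3.43106508e-03,  1.45853404e-03,
        8.70747648e-05, -1.41219763e-04]), 'joint_efforts': array([-4.07739126e-04, -3.93320131e+01,  1.88928920e+01,  4.19806346e+00,
       -2.62442081e-03, -5.42088827e-06]), 'position': array([ 242.51548213, -575.46487869,  230.32221186]), 'ee_rot': array([-1.98018776e-01,  9.80197716e-01,  9.68357228e-04, -2.52912500e-04]), 'contact_force': array([ 0.64917965,  0.25219987, -0.89914414]), 'wrist_torque': array([ 0.02799423,  0.00157277, -0.04132556]), 'grasp_force': 0.0, 'gripper_width': 85.61464179324868}
```

View pics/top0.png

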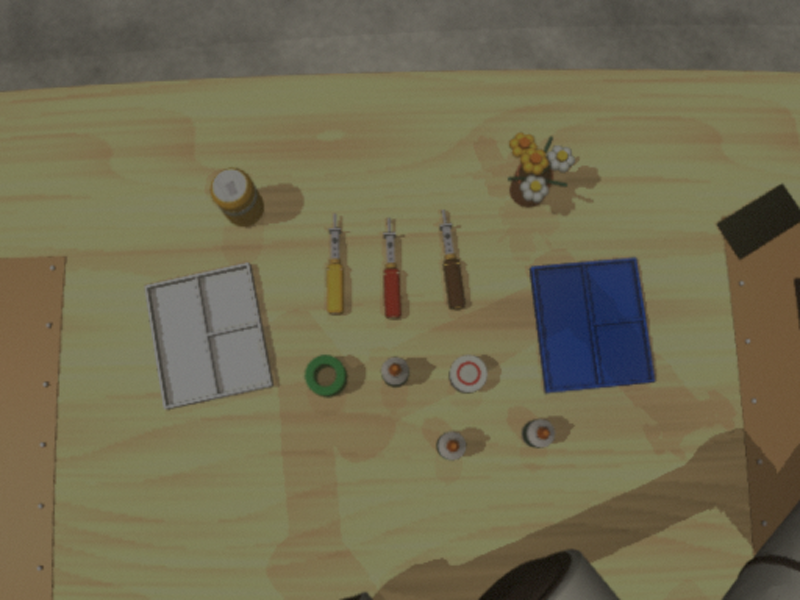

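View pics/side0.png

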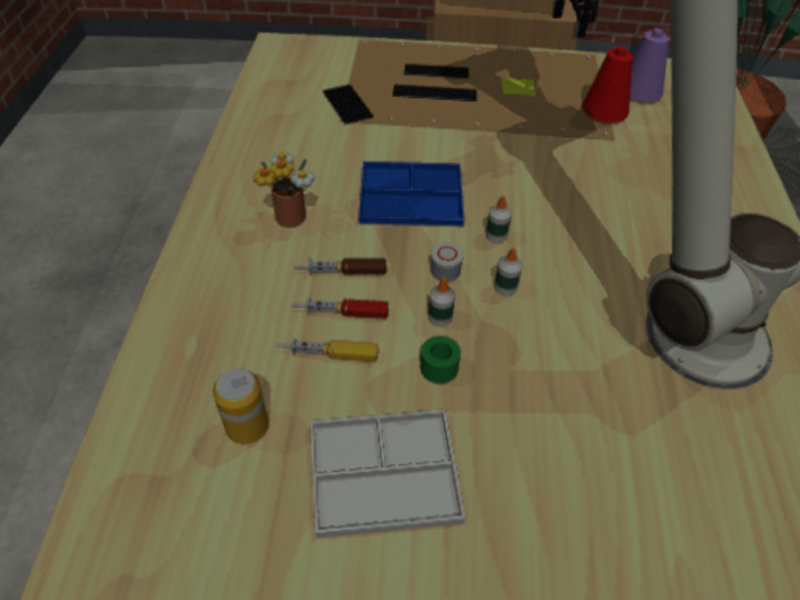

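The top view shows the yellow, red and brown punches at about (335,265), (392,270) and (453,262). The tape is at (326,376), the tin at (468,374), the white tray at (210,335) and the blue tray at (592,325).

Glue candidates are (395,372), (451,446) and (539,433). The first is farthest to the robot's left (+y is image left), so it should be the one meant. I'll confirm it in an enlarged crop while measuring.

```bash
cat > h.py <<'E'
import numpy as np, cv2, json
from bench import arm, optics
def w2p(n,P):
    c=optics.camera_info(n); K=c["camera_matrix"]; V=c["view"]
    q=np.atleast_2d(P)@V[:3,:3].T+V[:3,3]; s=np.c_[q[:,0],-q[:,1]]/-q[:,2:]
    s=s*(1+c["k1"]*(s**2).sum(1,keepdims=True)); return s*K[0,0]+K[:2,2]
def p2w(n,uv,z):
    c=optics.camera_info(n); K=c["camera_matrix"]; V=c["view"]
    s=cv2.undistortPoints(np.float64(uv).reshape(-1,1,2),K,np.array([c["k1"],0,0,0]))[:,0]
    # k1 model matches OpenCV's radial term
    d=np.c_[s[:,0],-s[:,1],-np.ones(len(s))]@V[:3,:3]; o=-V[:3,:3].T@V[:3,3]
    return o+d*((np.reshape(z,(-1,1))-o[2])/d[:,2:])
E
python3 - <<'E'
from h import *
im=optics.get_image("top"); np.save("top.npy",im); h=cv2.cvtColor(im,cv2.COLOR_BGR2HSV)
np.set_printoptions(precision=1,suppress=True)
S=.64
def seg(lo,hi,box):
    x0,y0,x1,y1=[int(v*S) for v in box]
    m=np.zeros(h.shape[:2],np.uint8); m[y0:y1,x0:x1]=cv2.inRange(h[y0:y1,x0:x1],lo,hi)
    c=max(cv2.findContours(m,cv2.RETR_EXTERNAL,cv2.CHAIN_APPROX_NONE)[0],key=cv2.contourArea); return c
def rect(name,c,z):
    r=cv2.minAreaRect(p2w("top",c,z)[:,:2].astype(np.float32)); print(name,np.array(r[0]),np.array(r[1]),round(r[2],1),"px",np.array(cv2.minAreaRect(c)[0])/S)
rect("blue",seg((100,120,30),(130,255,255),(500,230,690,420)),18)
rect("white",seg((0,0,90),(180,60,255),(130,240,290,430)),18)
rect("redh",seg((0,150,60),(8,255,255),(370,255,420,330)),12)
rect("yelh",seg((18,180,90),(32,255,255),(318,255,355,325)),12)
rect("tape",seg((45,100,30),(85,255,255),(295,340,360,405)),48)
for n,b in(("tin",(445,350,492,397)),("glue",(378,352,415,392))):
    x,y=int(b[0]*S),int(b[1]*S); print(n,h[int((b[1]+b[3])/2*S),x:int(b[2]*S)].tolist())
a=im[150:305,180:380]; cv2.imwrite("pics/crop1.png",cv2.resize(cv2.convertScaleAbs(a,alpha=1.6),None,fx=3.8,fy=3.8,interpolation=cv2.INTER_CUBIC))
E
```

```text
blue [ 529.1 -310.5] [197.9 172.3] 3.6 px [591.8 323.8]
white [526.8 301.7] [203.7 181.8] 11.1 px [205.5 335.4]
redh [589.    4.2] [22.3 75.9] 88.8 px [391.4 292.2]Traceback (most recent call last):
  File "<stdin>", line 14, in <module>
  File "<stdin>", line 8, in seg
ValueError: max() iterable argument is empty
```

Run:
```python
from h import *
im=np.load("top.npy"); h=cv2.cvtColor(im,cv2.COLOR_BGR2HSV)
np.set_printoptions(precision=1,suppress=True)
S=.64
def seg(lo,hi,box,op=0):
    x0,y0,x1,y1=[int(v*S) for v in box]
    m=np.zeros(h.shape[:2],np.uint8); m[y0:y1,x0:x1]=cv2.inRange(h[y0:y1,x0:x1],lo,hi)
    if op: m=cv2.morphologyEx(m,cv2.MORPH_OPEN,np.ones((op,op)))
    return max(cv2.findContours(m,cv2.RETR_EXTERNAL,cv2.CHAIN_APPROX_NONE)[0],key=cv2.contourArea)
def rect(name,c,z):
    r=cv2.minAreaRect(p2w("top",c,z)[:,:2].astype(np.float32)); print(name,np.array(r[0]),np.array(r[1]),round(r[2],1))
print(h[int(290*S),int(335*S)],h[int(340*S),int(180*S)],h[int(300*S),int(300*S)],h[int(372*S),int(470*S)])
rect("white",seg((0,0,90),(180,60,255),(130,240,290,430),5),18)
rect("yelh",seg((15,205,70),(35,255,255),(318,255,355,325)),12)
rect("tape",seg((45,100,20),(85,255,255),(295,340,360,405)),48)
rect("tin",seg((0,0,70),(180,90,255),(443,348,495,400)),45)
rect("glue",seg((0,0,60),(180,90,255),(376,352,418,394)),60)
u=[(334,216),(391,222),(395,370),(451,445),(540,432)]
print(p2w("top",np.array(u)*S,[12,12,96,96,96]))
a=im[150:305,180:380]; cv2.imwrite("pics/crop1.png",cv2.resize(cv2.convertScaleAbs(a,alpha=1.6),None,fx=3.8,fy=3.8,interpolation=cv2.INTER_CUBIC))
```

```text
[ 24 164 126] [ 30   2 127] [ 28  79 126] [ 25  23 124]
white [532.1 251.9] [194.3  81.6] 11.1Traceback (most recent call last):
  File "<stdin>", line 14, in <module>
  File "<stdin>", line 9, in seg
ValueError: max() iterable argument is empty
```

Run:
```python
from h import *
im=np.load("top.npy"); h=cv2.cvtColor(im,cv2.COLOR_BGR2HSV)
np.set_printoptions(precision=1,suppress=True)
S=.64
def seg(name,lo,hi,box,z,cl=0):
    x0,y0,x1,y1=[int(v*S) for v in box]
    m=np.zeros(h.shape[:2],np.uint8); m[y0:y1,x0:x1]=cv2.inRange(h[y0:y1,x0:x1],lo,hi)
    if cl: m=cv2.morphologyEx(m,cv2.MORPH_CLOSE,np.ones((cl,cl)))
    cs=cv2.findContours(m,cv2.RETR_EXTERNAL,cv2.CHAIN_APPROX_NONE)[0]
    if not cs: return print(name,"none")
    c=max(cs,key=cv2.contourArea)
    r=cv2.minAreaRect(p2w("top",c,z)[:,:2].astype(np.float32)); print(name,np.array(r[0]),np.array(r[1]),round(r[2],1))
seg("white",(0,0,60),(180,45,255),(140,255,280,415),18,3)
seg("yelh",(15,130,50),(28,255,255),(318,255,355,325),12)
seg("tape",(45,100,20),(85,255,255),(295,340,360,405),48)
seg("tin",(0,0,70),(180,50,255),(443,348,495,400),45,7)
seg("glue",(0,0,60),(180,50,255),(376,352,418,394),60,9)
u=[(334,216),(391,222),(395,370),(451,445),(540,432)]
print(p2w("top",np.array(u)*S,[12,12,96,96,96]))
a=im[150:305,180:380]; cv2.imwrite("pics/crop1.png",cv2.resize(cv2.convertScaleAbs(a,alpha=1.6),None,fx=3.8,fy=3.8,interpolation=cv2.INTER_CUBIC))
```

```text
white [527.7 297.1] [202.7 175.3] 11.0
yelh [601.6  94.6] [25.  86.6] 89.5
tape [458.  106.7] [56.7 59. ] 89.3
tin [ 454.4 -108.1] [53.2 55.5] 42.9
glue [458.9   2.9] [37.2 39.6] 88.5
[[ 717.4   94.5   12. ]
 [ 704.6    2.2   12. ]
 [ 456.9    0.7   96. ]
 [ 348.1  -76.    96. ]
 [ 362.3 -203.7   96. ]]
```

View pics/crop1.png

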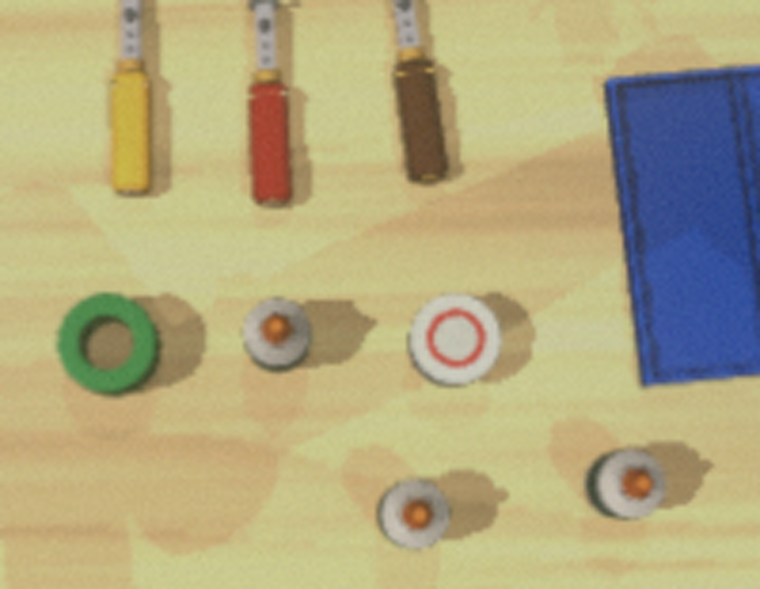

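The red-ringed tin is at crop (455,338). Of the three bottles at crop (277,333), (414,514) and (626,484), the first has the largest y (about +2 mm), so it is farthest left and is the glue to take. Now moving to above the red punch.

```bash
cat > go.py <<'E'
import sys; from h import *
from scipy.spatial.transform import Rotation as R
# go.py x y z yaw(deg, direction of tool y) ... : slide and dr from measured pose
s=arm.read_state(); r=R.from_quat(s["ee_rot"]); a=[float(v) for v in sys.argv[1:]]
print("t",round(s["clock"],2),"pos",np.round(s["position"],1),"w",round(s["gripper_width"],1),"gf",round(s["grasp_force"],1),"F",np.round(s["contact_force"],1))
y=r.as_matrix()[:,1]; print("yaw",round(np.degrees(np.arctan2(y[1],y[0])),1))
for i in range(0,len(a),4):
    t=np.radians(a[i+3]); yy=np.array([np.cos(t),np.sin(t),0]); zz=np.array([0,0,-1.]); G=R.from_matrix(np.c_[np.cross(yy,zz),yy,zz])
    print(a[i:i+4],"slide",np.round(r.inv().apply(np.array(a[i:i+3])-s["position"]),1),"dr",np.round(np.degrees((r.inv()*G).as_rotvec())/8,2))
E
python3 go.py 608.5 4 170 89 608.5 4 2 89; python3 -c "
from go import *" ; python3 go.py
```

```text
t 0.15 pos [ 242.5 -575.6  230.5] w 85.3 gf 0.0 F [-1.  -0.   0.3]
yaw 112.8
[608.5, 4.0, 170.0, 89.0] slide [-562.3  391.9   61. ] dr [ 0.01 -0.    2.98]
[608.5, 4.0, 2.0, 89.0] slide [-562.3  391.7  229. ] dr [ 0.01 -0.    2.98]
t 0.15 pos [ 242.5 -575.6  230.5] w 85.3 gf 0.0 F [-1.  -0.   0.3]
yaw 112.8
t 0.15 pos [ 242.5 -575.6  230.5] w 85.3 gf 0.0 F [-1.  -0.   0.3]
yaw 112.8
```

Emit:
step_arm:
  motion:
    - {"slide": [-60,40,5],"dr": [0,0,0.5],"jaw": 50}
    - {"slide": [-110,75,10],"dr": [0,0,1],"jaw": 50}
    - {"slide": [-160,110,20],"dr": [0,0,1.5],"jaw": 50}
    - {"slide": [-210,145,30],"dr": [0,0,2],"jaw": 50}
    - {"slide": [-260,180,40],"dr": [0,0,2.5],"jaw": 50}
    - {"slide": [-310,215,50],"dr": [0,0,3],"jaw": 50}
    - {"slide": [-350,245,60],"dr": [0,0,3],"jaw": 50}
    - {"slide": [-400,280,60],"dr": [0,0,3],"jaw": 50}

```text
clock: 1.15
position: [502.5, -160.8, 170.3]
ee_rot: [0.01, 1.0, 0.0, -0.001]
contact_force: [1.7, -0.8, 0.1]
gripper_width: 50.0
grasp_force: 0.0
```

```bash
python3 go.py 608.5 4 80 89 608.5 4 2 89; python3 go.py
```

```text
t 1.15 pos [ 502.5 -160.8  170.3] w 50.0 gf 0.0 F [ 1.7 -0.8  0.1]
yaw 88.8
[608.5, 4.0, 80.0, 89.0] slide [-102.9  166.9   90.1] dr [ 0.   -0.02 -0.02]
[608.5, 4.0, 2.0, 89.0] slide [-103.   166.9  168.1] dr [ 0.   -0.02 -0.02]
t 1.15 pos [ 502.5 -160.8  170.3] w 50.0 gf 0.0 F [ 1.7 -0.8  0.1]
yaw 88.8
```

Emit:
step_arm:
  motion:
    - {"slide": [-34,55,0],"jaw": 50}
    - {"slide": [-68,110,0],"jaw": 50}
    - {"slide": [-103,167,20],"jaw": 50}
    - {"slide": [-103,167,70],"jaw": 50}
    - {"slide": [-103,167,120],"jaw": 50}
    - {"slide": [-103,167,150],"jaw": 50}
    - {"slide": [-103,167,167],"jaw": 50}
    - {"slide": [-103,167,167],"jaw": 50}

```text
$.motion[0]: bad value
```

Emit:
step_arm:
  motion:
    - {"slide": [0,0,0],"jaw": 15}
    - {"slide": [0,0,0],"jaw": 15}
    - {"slide": [0,0,0],"jaw": 15}
    - {"slide": [0,0,0],"jaw": 15}
    - {"slide": [0,0,0],"jaw": 15}
    - {"slide": [0,0,-5],"jaw": 15}
    - {"slide": [0,0,-25],"jaw": 15}
    - {"slide": [0,0,-60],"jaw": 15}

```text
$.motion[0]: bad value
```

```bash
python3 go.py 549.2 -266.1 63 93.6
python3 - <<'E'
from h import *
im=optics.get_image("side"); cv2.imwrite("pics/s1.png",cv2.resize(cv2.convertScaleAbs(im[80:320,130:400],alpha=1.4),None,fx=2.5,fy=2.5))
E
```

```text
t 1.15 pos [ 502.5 -160.8  170.3] w 50.0 gf 0.0 F [ 1.7 -0.8  0.1]
yaw 88.8
[549.2, -266.1, 63.0, 93.6] slide [ -49.1 -104.4  107.2] dr [ 0.   -0.02 -0.6 ]
```

View pics/s1.png

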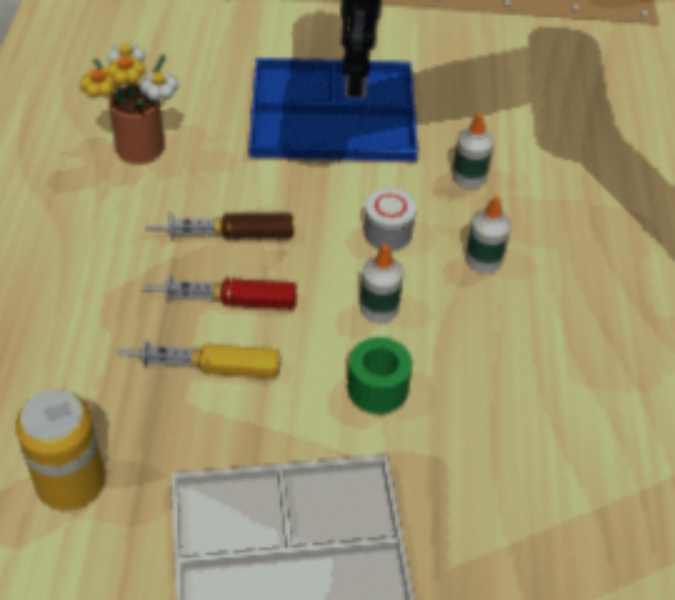

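The rows need `dr`, so both calls were refused and nothing moved. The picture shows the gripper over the blue tray, with the red punch still at crop (220,292). I'll resend with `dr`.

Emit:
step_arm:
  motion:
    - {"slide": [-34,55,0],"dr": [0,0,0],"jaw": 50}
    - {"slide": [-68,110,0],"dr": [0,0,0],"jaw": 50}
    - {"slide": [-103,167,20],"dr": [0,0,0],"jaw": 50}
    - {"slide": [-103,167,70],"dr": [0,0,0],"jaw": 50}
    - {"slide": [-103,167,120],"dr": [0,0,0],"jaw": 50}
    - {"slide": [-103,167,150],"dr": [0,0,0],"jaw": 50}
    - {"slide": [-103,167,167],"dr": [0,0,0],"jaw": 50}
    - {"slide": [-103,167,167],"dr": [0,0,0],"jaw": 50}

```text
clock: 2.2
position: [608.4, 2.1, 3.4]
ee_rot: [0.01, 1.0, -0.0, -0.001]
contact_force: [-0.2, -0.8, 0.5]
gripper_width: 50.1
grasp_force: 0.0
```

Emit:
step_arm:
  motion:
    - {"slide": [0,2,1],"dr": [0,0,0],"jaw": 15}
    - {"slide": [0,2,1],"dr": [0,0,0],"jaw": 15}
    - {"slide": [0,2,1],"dr": [0,0,0],"jaw": 15}
    - {"slide": [0,2,1],"dr": [0,0,0],"jaw": 15}
    - {"slide": [0,2,1],"dr": [0,0,0],"jaw": 15}
    - {"slide": [0,2,1],"dr": [0,0,0],"jaw": 15}
    - {"slide": [0,2,-20],"dr": [0,0,0],"jaw": 15}
    - {"slide": [0,2,-60],"dr": [0,0,0],"jaw": 15}

```text
clock: 3.2
position: [607.1, 3.9, 63.1]
ee_rot: [0.01, 1.0, -0.0, -0.003]
contact_force: [0.7, -0.8, -0.9]
gripper_width: 24.6
grasp_force: 60.6
```

```bash
python3 go.py 503.8 -270 80 92.6
python3 - <<'E'
from h import *
for n in("side","top"):
  im=optics.get_image(n); im=im[80:320,130:400] if n=="side" else im[100:340,150:420]
  cv2.imwrite(f"pics/{n}2.png",cv2.convertScaleAbs(im,alpha=1.4))
a=cv2.imread("pics/side2.png");b=cv2.imread("pics/top2.png")
cv2.imwrite("pics/both2.png",cv2.resize(np.hstack([a,b]),None,fx=1.48,fy=1.48))
E
```

```text
t 3.2 pos [607.1   3.9  63.1] w 24.6 gf 60.6 F [ 0.7 -0.8 -0.9]
yaw 88.8
[503.8, -270.0, 80.0, 92.6] slide [  97.6 -276.   -16.1] dr [-0.01 -0.04 -0.47]
```

View pics/both2.png

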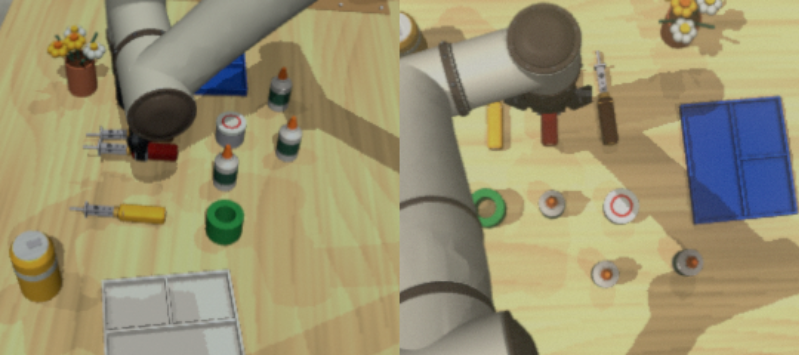

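The side view shows the red punch off the table in the jaws at about (140,150), and the top view shows it level under the wrist. Width 24.6 mm and 60 N confirm the grip. Next, carry it to the blue tray.

Emit:
step_arm:
  motion:
    - {"slide": [15,-40,-17],"dr": [0,0,0],"jaw": 15}
    - {"slide": [35,-95,-17],"dr": [0,0,-0.2],"jaw": 15}
    - {"slide": [55,-150,-17],"dr": [0,0,-0.4],"jaw": 15}
    - {"slide": [75,-205,-17],"dr": [0,0,-0.6],"jaw": 15}
    - {"slide": [90,-250,-17],"dr": [0,0,-0.6],"jaw": 15}
    - {"slide": [98,-275,-17],"dr": [0,0,-0.6],"jaw": 15}
    - {"slide": [98,-275,-10],"dr": [0,0,-0.6],"jaw": 15}
    - {"slide": [98,-275,10],"dr": [0,0,-0.6],"jaw": 15}

```text
clock: 4.3
position: [505.9, -268.6, 54.3]
ee_rot: [-0.032, 1.0, -0.0, 0.001]
contact_force: [1.0, 0.1, -2.0]
gripper_width: 25.0
grasp_force: 60.5
```

```bash
python3 go.py 503.5 -269 8 93.6
```

```text
t 4.3 pos [ 505.9 -268.6   54.3] w 25.0 gf 60.5 F [ 1.   0.1 -2. ]
yaw 93.6
[503.5, -269.0, 8.0, 93.6] slide [ 2.5 -0.2 46.3] dr [-0.    0.01  0.  ]
```

Emit:
step_arm:
  motion:
    - {"slide": [2,0,15],"dr": [0,0,0],"jaw": 15}
    - {"slide": [2,0,30],"dr": [0,0,0],"jaw": 15}
    - {"slide": [2,0,40],"dr": [0,0,0],"jaw": 15}
    - {"slide": [2,0,45],"dr": [0,0,0],"jaw": 15}
    - {"slide": [2,0,46],"dr": [0,0,0],"jaw": 15}
    - {"slide": [2,0,46],"dr": [0,0,0],"jaw": 15}
    - {"slide": [2,0,46],"dr": [0,0,0],"jaw": 36}
    - {"slide": [2,0,46],"dr": [0,0,0],"jaw": 36}

```text
clock: 5.3
position: [503.8, -268.9, 8.4]
ee_rot: [-0.032, 0.999, -0.0, 0.0]
contact_force: [0.2, 0.6, 0.7]
gripper_width: 36.2
grasp_force: 0.0
```

Emit:
step_arm:
  motion:
    - {"slide": [0,0,0],"dr": [0,0,0],"jaw": 36}
    - {"slide": [0,0,-10],"dr": [0,0,0],"jaw": 36}
    - {"slide": [0,0,-40],"dr": [0,0,0],"jaw": 36}
    - {"slide": [0,0,-90],"dr": [0,0,0],"jaw": 70}
    - {"slide": [0,20,-110],"dr": [0,0,0],"jaw": 75}
    - {"slide": [0,60,-110],"dr": [0,0,0],"jaw": 75}
    - {"slide": [0,110,-110],"dr": [0,0,0],"jaw": 75}
    - {"slide": [0,160,-110],"dr": [0,0,0],"jaw": 75}

```text
clock: 6.3
position: [493.3, -107.9, 119.2]
ee_rot: [-0.032, 1.0, -0.0, 0.001]
contact_force: [1.3, -0.5, 0.2]
gripper_width: 75.5
grasp_force: 0.0
```

```bash
python3 go.py 454.4 -108 80 3.6 454.4 -108 14 3.6
```

```text
t 6.3 pos [ 493.3 -107.9  119.2] w 75.5 gf 0.0 F [ 1.3 -0.5  0.2]
yaw 93.6
[454.4, -108.0, 80.0, 3.6] slide [38.9  2.3 39.2] dr [1.000e-02 1.000e-02 1.125e+01]
[454.4, -108.0, 14.0, 3.6] slide [ 39.    2.3 105.2] dr [1.000e-02 1.000e-02 1.125e+01]
```

Emit:
step_arm:
  motion:
    - {"slide": [10,0,0],"dr": [0,0,-1.3],"jaw": 75}
    - {"slide": [20,0,0],"dr": [0,0,-2.6],"jaw": 75}
    - {"slide": [30,1,0],"dr": [0,0,-3.9],"jaw": 75}
    - {"slide": [39,2,10],"dr": [0,0,-5.2],"jaw": 75}
    - {"slide": [39,2,20],"dr": [0,0,-6.5],"jaw": 75}
    - {"slide": [39,2,30],"dr": [0,0,-7.8],"jaw": 75}
    - {"slide": [39,2,39],"dr": [0,0,-9.1],"jaw": 75}
    - {"slide": [39,2,39],"dr": [0,0,-10.4],"jaw": 75}

```text
clock: 7.3
position: [454.0, -109.6, 79.3]
ee_rot: [-0.69, 0.724, 0.0, -0.0]
contact_force: [0.1, -0.1, 0.6]
gripper_width: 75.2
grasp_force: 0.0
```

```bash
python3 go.py 454.4 -108 12 183.6
```

```text
t 7.3 pos [ 454.  -109.6   79.3] w 75.2 gf 0.0 F [ 0.1 -0.1  0.6]
yaw 177.2
[454.4, -108.0, 12.0, 183.6] slide [-1.7 -0.4 67.3] dr [ 0.  -0.  -0.8]
```

Emit:
step_arm:
  motion:
    - {"slide": [-2,0,0],"dr": [0,0,-0.8],"jaw": 75}
    - {"slide": [-2,0,30],"dr": [0,0,-0.8],"jaw": 75}
    - {"slide": [-2,0,50],"dr": [0,0,-0.8],"jaw": 75}
    - {"slide": [-2,0,62],"dr": [0,0,-0.8],"jaw": 75}
    - {"slide": [-2,0,67],"dr": [0,0,-0.8],"jaw": 75}
    - {"slide": [-2,0,67],"dr": [0,0,-0.8],"jaw": 75}
    - {"slide": [-2,0,67],"dr": [0,0,-0.8],"jaw": 45}
    - {"slide": [-2,0,67],"dr": [0,0,-0.8],"jaw": 45}

```text
clock: 8.3
position: [455.2, -107.6, 13.5]
ee_rot: [0.727, -0.687, 0.001, -0.001]
contact_force: [0.0, 0.6, 5.5]
gripper_width: 54.6
grasp_force: 62.2
```

Emit:
step_arm:
  motion:
    - {"slide": [0,0,0],"dr": [0,0,0],"jaw": 45}
    - {"slide": [0,0,0],"dr": [0,0,0],"jaw": 45}
    - {"slide": [0,0,0],"dr": [0,0,0],"jaw": 45}
    - {"slide": [0,0,-10],"dr": [0,0,0],"jaw": 45}
    - {"slide": [0,0,-40],"dr": [0,0,0],"jaw": 45}
    - {"slide": [0,0,-80],"dr": [0,0,0],"jaw": 45}
    - {"slide": [0,0,-80],"dr": [0,0,0],"jaw": 45}
    - {"slide": [0,0,-80],"dr": [0,0,0],"jaw": 45}

```text
clock: 9.3
position: [453.6, -107.5, 92.2]
ee_rot: [0.727, -0.687, -0.0, 0.0]
contact_force: [-0.1, -0.1, -2.4]
gripper_width: 55.1
grasp_force: 63.6
```

```bash
python3 go.py 482.7 -355 92 183.6
python3 - <<'E'
from h import *
for n in("side","top"):
  im=optics.get_image(n); im=im[80:320,130:400] if n=="side" else im[120:360,200:470]
  cv2.imwrite(f"pics/{n}3.png",cv2.convertScaleAbs(im,alpha=1.4))
a=cv2.imread("pics/side3.png");b=cv2.imread("pics/top3.png")
cv2.imwrite("pics/both3.png",cv2.resize(np.hstack([a,b]),None,fx=1.48,fy=1.48))
E
```

```text
t 9.3 pos [ 453.6 -107.5   92.2] w 55.1 gf 63.6 F [-0.1 -0.1 -2.4]
yaw -176.8
[482.7, -355.0, 92.0, 183.6] slide [ 2.487e+02 -1.510e+01  1.000e-01] dr [ 0.    0.   -0.05]
```

View pics/both3.png

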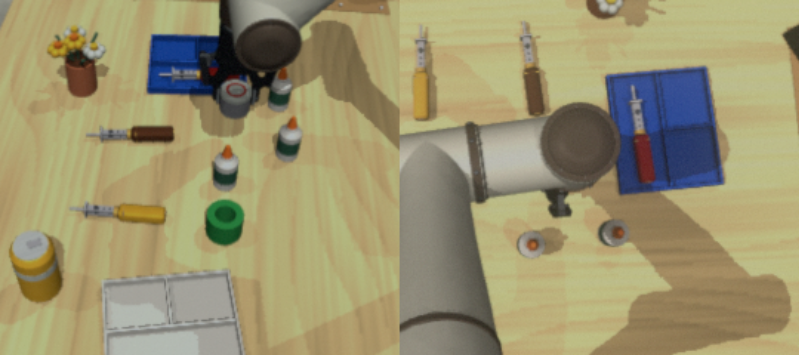

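The red punch lies in the blue tray's long compartment, at right half (640,135). The tin is off the table in the jaws at left half (235,95), width 55 mm. Carry it to the near square of the blue tray.

Emit:
step_arm:
  motion:
    - {"slide": [50,-3,0],"dr": [0,0,0],"jaw": 45}
    - {"slide": [105,-6,0],"dr": [0,0,0],"jaw": 45}
    - {"slide": [160,-10,0],"dr": [0,0,0],"jaw": 45}
    - {"slide": [210,-13,0],"dr": [0,0,0],"jaw": 45}
    - {"slide": [240,-15,0],"dr": [0,0,0],"jaw": 45}
    - {"slide": [249,-15,5],"dr": [0,0,0],"jaw": 45}
    - {"slide": [249,-15,25],"dr": [0,0,0],"jaw": 45}
    - {"slide": [249,-15,45],"dr": [0,0,0],"jaw": 45}

```text
clock: 10.4
position: [482.6, -354.4, 45.5]
ee_rot: [0.727, -0.687, -0.001, 0.0]
contact_force: [0.0, 0.4, -0.8]
gripper_width: 55.3
grasp_force: 63.6
```

```bash
python3 go.py 482.7 -355 17.5 183.6
```

```text
t 10.4 pos [ 482.6 -354.4   45.5] w 55.3 gf 63.6 F [ 0.   0.4 -0.8]
yaw -176.8
[482.7, -355.0, 17.5, 183.6] slide [ 0.6 -0.2 28. ] dr [ 0.01  0.01 -0.04]
```

Emit:
step_arm:
  motion:
    - {"slide": [0,0,12],"dr": [0,0,0],"jaw": 45}
    - {"slide": [0,0,22],"dr": [0,0,0],"jaw": 45}
    - {"slide": [0,0,27],"dr": [0,0,0],"jaw": 45}
    - {"slide": [0,0,28.5],"dr": [0,0,0],"jaw": 45}
    - {"slide": [0,0,28.5],"dr": [0,0,0],"jaw": 45}
    - {"slide": [0,0,28.5],"dr": [0,0,0],"jaw": 62}
    - {"slide": [0,0,28.5],"dr": [0,0,0],"jaw": 62}
    - {"slide": [0,0,28.5],"dr": [0,0,0],"jaw": 62}

```text
clock: 11.4
position: [483.6, -355.5, 19.2]
ee_rot: [0.727, -0.687, 0.0, -0.0]
contact_force: [0.0, -0.0, -0.1]
gripper_width: 61.8
grasp_force: 0.0
```

Emit:
step_arm:
  motion:
    - {"slide": [0,0,-8],"dr": [0,0,0],"jaw": 62}
    - {"slide": [0,0,-30],"dr": [0,0,0],"jaw": 62}
    - {"slide": [0,0,-80],"dr": [0,0,0],"jaw": 70}
    - {"slide": [-20,0,-120],"dr": [0,0,0],"jaw": 78}
    - {"slide": [-60,0,-130],"dr": [0,0,0],"jaw": 78}
    - {"slide": [-120,2,-130],"dr": [0,0,0],"jaw": 78}
    - {"slide": [-180,4,-130],"dr": [0,0,0],"jaw": 78}
    - {"slide": [-240,6,-130],"dr": [0,0,0],"jaw": 78}

```text
clock: 12.4
position: [463.7, -114.4, 149.7]
ee_rot: [0.727, -0.687, 0.001, -0.001]
contact_force: [0.9, 0.8, 0.1]
gripper_width: 78.1
grasp_force: 0.0
```

```bash
python3 go.py 458 106.5 140 183.6 458 106.5 13 183.6
```

```text
t 12.4 pos [ 463.7 -114.4  149.7] w 78.1 gf 0.0 F [0.9 0.8 0.1]
yaw -176.8
[458.0, 106.5, 140.0, 183.6] slide [-220.9   -6.7    9.7] dr [-0.01 -0.   -0.05]
[458.0, 106.5, 13.0, 183.6] slide [-220.9   -6.5  136.7] dr [-0.01 -0.   -0.05]
```

Emit:
step_arm:
  motion:
    - {"slide": [-60,-2,0],"dr": [0,0,0],"jaw": 80}
    - {"slide": [-115,-4,0],"dr": [0,0,0],"jaw": 80}
    - {"slide": [-170,-5,0],"dr": [0,0,0],"jaw": 80}
    - {"slide": [-210,-7,5],"dr": [0,0,0],"jaw": 80}
    - {"slide": [-221,-7,40],"dr": [0,0,0],"jaw": 80}
    - {"slide": [-221,-7,80],"dr": [0,0,0],"jaw": 80}
    - {"slide": [-221,-7,115],"dr": [0,0,0],"jaw": 80}
    - {"slide": [-221,-7,136],"dr": [0,0,0],"jaw": 80}

```text
clock: 13.4
position: [457.9, 104.8, 11.8]
ee_rot: [0.727, -0.687, -0.0, 0.001]
contact_force: [0.1, -0.2, -0.1]
gripper_width: 80.0
grasp_force: 0.0
```

Emit:
step_arm:
  motion:
    - {"slide": [0,0,0],"dr": [0,0,0],"jaw": 50}
    - {"slide": [0,0,0],"dr": [0,0,0],"jaw": 50}
    - {"slide": [0,0,0],"dr": [0,0,0],"jaw": 50}
    - {"slide": [0,0,0],"dr": [0,0,0],"jaw": 50}
    - {"slide": [0,0,0],"dr": [0,0,0],"jaw": 50}
    - {"slide": [0,0,-10],"dr": [0,0,0],"jaw": 50}
    - {"slide": [0,0,-50],"dr": [0,0,0],"jaw": 50}
    - {"slide": [0,0,-100],"dr": [0,0,0],"jaw": 50}

```text
clock: 14.4
position: [457.6, 104.6, 113.8]
ee_rot: [0.727, -0.687, -0.0, 0.001]
contact_force: [1.3, 1.0, -0.9]
gripper_width: 59.4
grasp_force: 64.9
```

```bash
python3 go.py 580.5 -348.8 140 183.6
python3 - <<'E'
from h import *
for n in("side","top"):
  im=optics.get_image(n); im=im[80:320,130:400] if n=="side" else im[120:360,200:470]
  cv2.imwrite(f"pics/{n}4.png",cv2.convertScaleAbs(im,alpha=1.4))
a=cv2.imread("pics/side4.png");b=cv2.imread("pics/top4.png")
cv2.imwrite("pics/both4.png",cv2.resize(np.hstack([a,b]),None,fx=1.48,fy=1.48))
E
```

```text
t 14.4 pos [457.6 104.6 113.8] w 59.4 gf 64.9 F [ 1.3  1.  -0.9]
yaw -176.7
[580.5, -348.8, 140.0, 183.6] slide [459.7 -96.9 -25.9] dr [ 0.02 -0.01 -0.04]
```

View pics/both4.png

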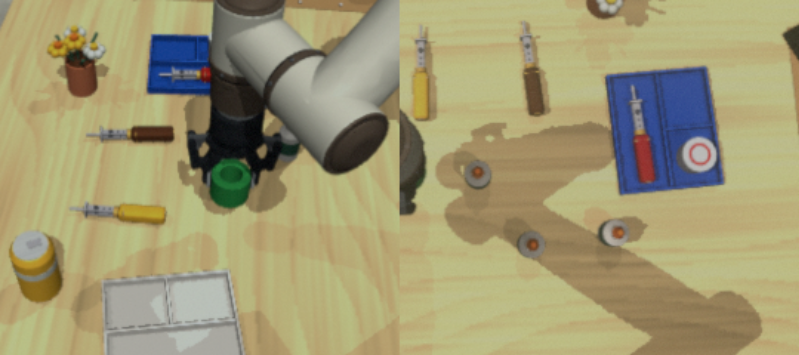

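The tin stands in the near square at right half (698,154), and the tape hangs in the jaws at left half (231,185). Carry the tape to the far square.

Emit:
step_arm:
  motion:
    - {"slide": [50,-10,-20],"dr": [0,0,0],"jaw": 50}
    - {"slide": [108,-22,-26],"dr": [0,0,0],"jaw": 50}
    - {"slide": [166,-35,-26],"dr": [0,0,0],"jaw": 50}
    - {"slide": [224,-47,-26],"dr": [0,0,0],"jaw": 50}
    - {"slide": [282,-60,-26],"dr": [0,0,0],"jaw": 50}
    - {"slide": [340,-72,-26],"dr": [0,0,0],"jaw": 50}
    - {"slide": [398,-84,-26],"dr": [0,0,0],"jaw": 50}
    - {"slide": [440,-93,-26],"dr": [0,0,0],"jaw": 50}

```text
clock: 15.5
position: [575.9, -331.5, 138.3]
ee_rot: [0.726, -0.687, -0.0, 0.0]
contact_force: [0.5, 0.7, -1.3]
gripper_width: 59.4
grasp_force: 64.9
```

```bash
python3 go.py 580.5 -348.8 18 183.6
```

```text
t 15.5 pos [ 575.9 -331.5  138.3] w 59.4 gf 64.9 F [ 0.5  0.7 -1.3]
yaw -176.8
[580.5, -348.8, 18.0, 183.6] slide [ 17.6  -3.7 120.3] dr [ 0.    0.   -0.06]
```

Emit:
step_arm:
  motion:
    - {"slide": [18,-4,10],"dr": [0,0,0],"jaw": 50}
    - {"slide": [18,-4,50],"dr": [0,0,0],"jaw": 50}
    - {"slide": [18,-4,85],"dr": [0,0,0],"jaw": 50}
    - {"slide": [18,-4,105],"dr": [0,0,0],"jaw": 50}
    - {"slide": [18,-4,115],"dr": [0,0,0],"jaw": 50}
    - {"slide": [18,-4,119],"dr": [0,0,0],"jaw": 50}
    - {"slide": [18,-4,120],"dr": [0,0,0],"jaw": 50}
    - {"slide": [18,-4,120],"dr": [0,0,0],"jaw": 50}

```text
clock: 16.5
position: [581.6, -346.9, 19.8]
ee_rot: [0.727, -0.687, 0.001, -0.0]
contact_force: [0.9, -0.3, -0.5]
gripper_width: 59.8
grasp_force: 64.9
```

Emit:
step_arm:
  motion:
    - {"slide": [0,0,0],"dr": [0,0,0],"jaw": 67}
    - {"slide": [0,0,0],"dr": [0,0,0],"jaw": 67}
    - {"slide": [0,0,0],"dr": [0,0,0],"jaw": 67}
    - {"slide": [0,0,-10],"dr": [0,0,0],"jaw": 67}
    - {"slide": [0,0,-40],"dr": [0,0,0],"jaw": 67}
    - {"slide": [0,0,-90],"dr": [0,0,0],"jaw": 60}
    - {"slide": [-50,0,-120],"dr": [0,0,0],"jaw": 50}
    - {"slide": [-110,0,-120],"dr": [0,0,0],"jaw": 50}

```text
clock: 17.5
position: [576.8, -237.2, 143.0]
ee_rot: [0.726, -0.687, 0.004, -0.002]
contact_force: [1.6, 0.2, -0.6]
gripper_width: 49.9
grasp_force: 0.0
```

```bash
python3 go.py 621 94.5 120 89.5
python3 - <<'E'
from h import *
np.set_printoptions(precision=1,suppress=True)
im=optics.get_image("top"); h=cv2.cvtColor(im,cv2.COLOR_BGR2HSV)
x0,y0,x1,y1=200,130,230,210
m=cv2.inRange(h[y0:y1,x0:x1],(15,140,40),(27,255,255)); c=max(cv2.findContours(m,cv2.RETR_EXTERNAL,cv2.CHAIN_APPROX_NONE,offset=(x0,y0))[0],key=cv2.contourArea)
print(cv2.minAreaRect(p2w("top",c,12)[:,:2].astype(np.float32)))
print(p2w("top",np.array([[335,262],[335,312],[334,216],[336,235]])*.64,12))
cv2.imwrite("pics/y.png",cv2.resize(cv2.convertScaleAbs(im[120:260,190:440],alpha=1.4),None,fx=3.2,fy=3.2,interpolation=cv2.INTER_CUBIC))
E
```

```text
t 17.5 pos [ 576.8 -237.2  143. ] w 49.9 gf 0.0 F [ 1.6  0.2 -0.6]
yaw -176.9
[621.0, 94.5, 120.0, 89.5] slide [-328.8  -62.1   22.7] dr [-0.06  0.03 11.71]
((602.78076171875, 94.60211181640625), (24.954248428344727, 84.0771484375), 89.4651107788086)
[[640.4  93.3  12. ]
 [559.2  93.9  12. ]
 [717.4  94.5  12. ]
 [685.2  91.4  12. ]]
```

View pics/y.png

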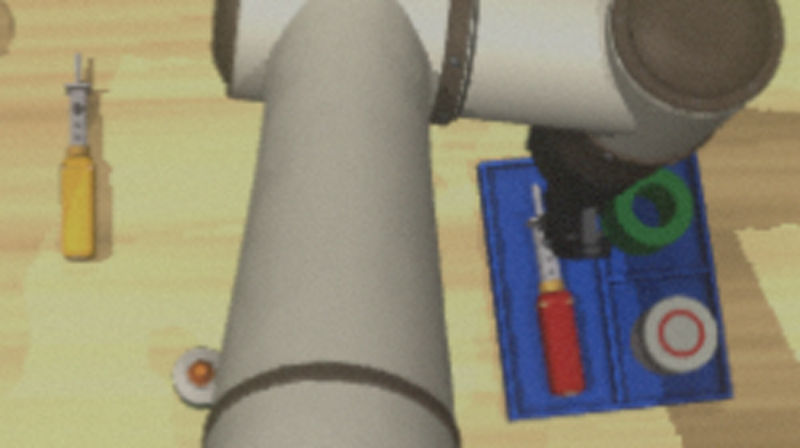

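The blue tray holds the red punch at (555,300), the tape at (652,210) and the tin at (680,335). The yellow punch is at (78,160). Moving there while turning back.

Emit:
step_arm:
  motion:
    - {"slide": [-40,-8,0],"dr": [0,0,1.3],"jaw": 50}
    - {"slide": [-80,-16,0],"dr": [0,0,2.6],"jaw": 50}
    - {"slide": [-120,-24,0],"dr": [0,0,3.9],"jaw": 50}
    - {"slide": [-160,-32,0],"dr": [0,0,5.2],"jaw": 50}
    - {"slide": [-200,-40,0],"dr": [0,0,6.5],"jaw": 50}
    - {"slide": [-240,-48,0],"dr": [0,0,7.8],"jaw": 50}
    - {"slide": [-280,-55,0],"dr": [0,0,9.1],"jaw": 50}
    - {"slide": [-320,-61,0],"dr": [0,0,10.4],"jaw": 50}

```text
clock: 18.55
position: [617.9, 87.3, 139.6]
ee_rot: [-0.085, 0.996, 0.0, 0.001]
contact_force: [0.6, -0.4, -0.5]
gripper_width: 50.1
grasp_force: 0.0
```

```bash
python3 go.py 620 94 2.5 89.5
```

```text
t 18.55 pos [617.9  87.3 139.6] w 50.1 gf 0.0 F [ 0.6 -0.4 -0.5]
yaw 99.7
[620.0, 94.0, 2.5, 89.5] slide [ -3.1   6.2 137.1] dr [0.   0.01 1.28]
```

Emit:
step_arm:
  motion:
    - {"slide": [-3,6,0],"dr": [0,0,0.7],"jaw": 50}
    - {"slide": [-3,6,30],"dr": [0,0,1.3],"jaw": 50}
    - {"slide": [-3,6,70],"dr": [0,0,1.3],"jaw": 50}
    - {"slide": [-3,6,105],"dr": [0,0,1.3],"jaw": 50}
    - {"slide": [-3,6,128],"dr": [0,0,1.3],"jaw": 50}
    - {"slide": [-3,6,137],"dr": [0,0,1.3],"jaw": 50}
    - {"slide": [-3,6,137],"dr": [0,0,1.3],"jaw": 50}
    - {"slide": [-3,6,137],"dr": [0,0,1.3],"jaw": 15}

```text
clock: 19.55
position: [620.5, 92.7, 3.2]
ee_rot: [0.003, 1.0, 0.0, 0.001]
contact_force: [0.8, 0.0, 0.2]
gripper_width: 32.7
grasp_force: 0.0
```

Emit:
step_arm:
  motion:
    - {"slide": [0,0,0],"dr": [0,0,0],"jaw": 15}
    - {"slide": [0,0,0],"dr": [0,0,0],"jaw": 15}
    - {"slide": [0,0,0],"dr": [0,0,0],"jaw": 15}
    - {"slide": [0,0,0],"dr": [0,0,0],"jaw": 15}
    - {"slide": [0,0,0],"dr": [0,0,0],"jaw": 15}
    - {"slide": [0,0,-10],"dr": [0,0,0],"jaw": 15}
    - {"slide": [0,0,-40],"dr": [0,0,0],"jaw": 15}
    - {"slide": [0,0,-80],"dr": [0,0,0],"jaw": 15}

```text
clock: 20.55
position: [618.3, 91.9, 81.5]
ee_rot: [0.003, 1.0, -0.001, -0.002]
contact_force: [-0.1, 0.5, -0.4]
gripper_width: 24.8
grasp_force: 60.4
```

```bash
python3 go.py 497 335 83 101
```

```text
t 20.55 pos [618.3  91.9  81.5] w 24.8 gf 60.4 F [-0.1  0.5 -0.4]
yaw 89.6
[497.0, 335.0, 83.0, 101.0] slide [122.9 242.3  -1.3] dr [-0.01 -0.03 -1.42]
```

Emit:
step_arm:
  motion:
    - {"slide": [20,40,-5],"dr": [0,0,-0.3],"jaw": 15}
    - {"slide": [45,90,-5],"dr": [0,0,-0.6],"jaw": 15}
    - {"slide": [70,140,-5],"dr": [0,0,-0.9],"jaw": 15}
    - {"slide": [95,190,-5],"dr": [0,0,-1.2],"jaw": 15}
    - {"slide": [115,228,-5],"dr": [0,0,-1.4],"jaw": 15}
    - {"slide": [123,242,-5],"dr": [0,0,-1.4],"jaw": 15}
    - {"slide": [123,242,5],"dr": [0,0,-1.4],"jaw": 15}
    - {"slide": [123,242,30],"dr": [0,0,-1.4],"jaw": 15}

```text
clock: 21.55
position: [498.9, 334.6, 52.1]
ee_rot: [-0.094, 0.996, 0.001, 0.001]
contact_force: [0.3, 0.1, -1.8]
gripper_width: 25.0
grasp_force: 60.4
```

```bash
python3 go.py 497 335 8 101
```

```text
t 21.55 pos [498.9 334.6  52.1] w 25.0 gf 60.4 F [ 0.3  0.1 -1.8]
yaw 100.8
[497.0, 335.0, 8.0, 101.0] slide [ 1.9  0.7 44.1] dr [ 0.01  0.01 -0.03]
```

Emit:
step_arm:
  motion:
    - {"slide": [1,1,15],"dr": [0,0,0],"jaw": 15}
    - {"slide": [1,1,30],"dr": [0,0,0],"jaw": 15}
    - {"slide": [1,1,39],"dr": [0,0,0],"jaw": 15}
    - {"slide": [1,1,43],"dr": [0,0,0],"jaw": 15}
    - {"slide": [1,1,44],"dr": [0,0,0],"jaw": 15}
    - {"slide": [1,1,44],"dr": [0,0,0],"jaw": 15}
    - {"slide": [1,1,44],"dr": [0,0,0],"jaw": 36}
    - {"slide": [1,1,44],"dr": [0,0,0],"jaw": 36}

```text
clock: 22.55
position: [497.1, 336.2, 8.3]
ee_rot: [-0.095, 0.996, 0.0, 0.0]
contact_force: [1.0, -0.6, 0.5]
gripper_width: 35.8
grasp_force: 0.0
```

Emit:
step_arm:
  motion:
    - {"slide": [0,0,0],"dr": [0,0,0],"jaw": 36}
    - {"slide": [0,0,-10],"dr": [0,0,0],"jaw": 36}
    - {"slide": [0,0,-40],"dr": [0,0,0],"jaw": 36}
    - {"slide": [0,0,-90],"dr": [0,0,0],"jaw": 50}
    - {"slide": [0,-10,-140],"dr": [0,0,-1.3],"jaw": 60}
    - {"slide": [0,-50,-150],"dr": [0,0,-2.6],"jaw": 60}
    - {"slide": [0,-100,-150],"dr": [0,0,-3.9],"jaw": 60}
    - {"slide": [-20,-150,-150],"dr": [0,0,-5.2],"jaw": 60}

```text
clock: 23.55
position: [544.0, 191.9, 159.4]
ee_rot: [-0.444, 0.896, 0.0, 0.001]
contact_force: [1.0, 0.9, 0.0]
gripper_width: 59.6
grasp_force: 0.0
```

```bash
python3 go.py 458 1.5 150 190
python3 - <<'E'
from h import *
im=optics.get_image("top")
cv2.imwrite("pics/g.png",cv2.resize(cv2.convertScaleAbs(im[90:300,80:370],alpha=1.4),None,fx=2.75,fy=2.75,interpolation=cv2.INTER_CUBIC))
E
```

```text
t 23.55 pos [544.  191.9 159.4] w 59.6 gf 0.0 F [1.  0.9 0. ]
yaw 142.7
[458.0, 1.5, 150.0, 190.0] slide [203.6 -46.9   9.1] dr [-0.01  0.01 -5.91]
```

View pics/g.png

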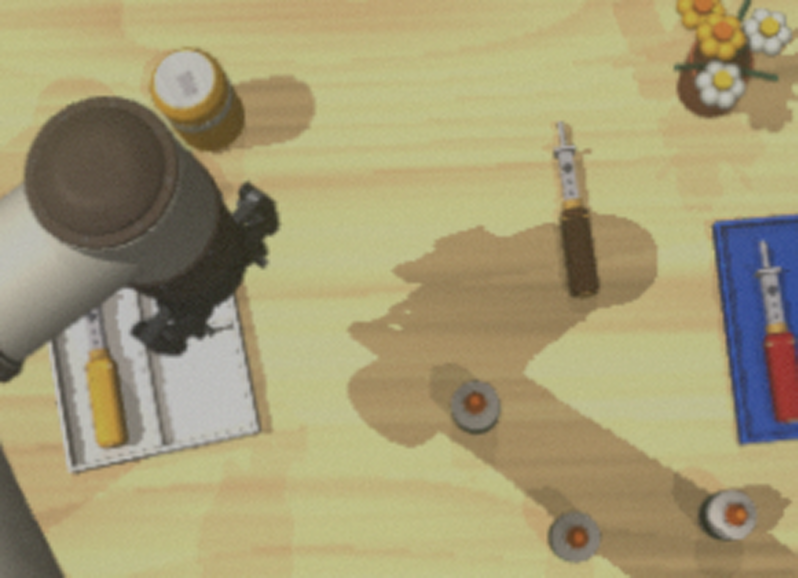

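The yellow punch lies in the white tray's long compartment at (105,390). The glue still stands at (475,405). Next is the glue.

Emit:
step_arm:
  motion:
    - {"slide": [40,-9,0],"dr": [0,0,-1.2],"jaw": 65}
    - {"slide": [80,-18,0],"dr": [0,0,-2.4],"jaw": 65}
    - {"slide": [120,-28,0],"dr": [0,0,-3.6],"jaw": 65}
    - {"slide": [160,-37,0],"dr": [0,0,-4.8],"jaw": 65}
    - {"slide": [190,-44,0],"dr": [0,0,-5.9],"jaw": 65}
    - {"slide": [203,-47,0],"dr": [0,0,-5.9],"jaw": 65}
    - {"slide": [203,-47,0],"dr": [0,0,-5.9],"jaw": 65}
    - {"slide": [203,-47,20],"dr": [0,0,-5.9],"jaw": 65}

```text
clock: 24.6
position: [459.6, 4.9, 139.2]
ee_rot: [0.763, -0.646, 0.002, -0.002]
contact_force: [-0.2, 0.6, -1.5]
gripper_width: 65.2
grasp_force: 0.0
```

```bash
python3 go.py 458 2 28 190
```

```text
t 24.6 pos [459.6   4.9 139.2] w 65.2 gf 0.0 F [-0.2  0.6 -1.5]
yaw -170.5
[458.0, 2.0, 28.0, 190.0] slide [  2.6   2.6 111.2] dr [-0.04  0.   -0.07]
```

Emit:
step_arm:
  motion:
    - {"slide": [2,2,0],"dr": [0,0,0],"jaw": 65}
    - {"slide": [2,2,30],"dr": [0,0,0],"jaw": 65}
    - {"slide": [2,2,60],"dr": [0,0,0],"jaw": 65}
    - {"slide": [2,2,85],"dr": [0,0,0],"jaw": 65}
    - {"slide": [2,2,103],"dr": [0,0,0],"jaw": 65}
    - {"slide": [2,2,111],"dr": [0,0,0],"jaw": 65}
    - {"slide": [2,2,111],"dr": [0,0,0],"jaw": 30}
    - {"slide": [2,2,111],"dr": [0,0,0],"jaw": 30}

```text
clock: 25.6
position: [456.9, 1.9, 27.9]
ee_rot: [0.763, -0.646, 0.001, -0.001]
contact_force: [0.4, 0.1, 0.9]
gripper_width: 40.4
grasp_force: 60.6
```

Emit:
step_arm:
  motion:
    - {"slide": [0,0,0],"dr": [0,0,0],"jaw": 30}
    - {"slide": [0,0,0],"dr": [0,0,0],"jaw": 30}
    - {"slide": [0,0,0],"dr": [0,0,0],"jaw": 30}
    - {"slide": [0,0,0],"dr": [0,0,0],"jaw": 30}
    - {"slide": [0,0,-10],"dr": [0,0,0],"jaw": 30}
    - {"slide": [0,0,-35],"dr": [0,0,0],"jaw": 30}
    - {"slide": [0,0,-60],"dr": [0,0,0],"jaw": 30}
    - {"slide": [0,0,-60],"dr": [0,0,0],"jaw": 30}

```text
clock: 26.6
position: [456.3, 1.6, 88.4]
ee_rot: [0.763, -0.646, 0.001, -0.001]
contact_force: [0.2, -0.1, -1.6]
gripper_width: 40.2
grasp_force: 60.7
```

```bash
python3 go.py 487.5 247.1 88 191
python3 - <<'E'
from h import *
im=optics.get_image("side")
cv2.imwrite("pics/s5.png",cv2.resize(cv2.convertScaleAbs(im[100:360,150:400],alpha=1.4),None,fx=2.2,fy=2.2,interpolation=cv2.INTER_CUBIC))
E
```

```text
t 26.6 pos [456.3   1.6  88.4] w 40.2 gf 60.7 F [ 0.2 -0.1 -1.6]
yaw -170.5
[487.5, 247.1, 88.0, 191.0] slide [-237.   -71.3    0.8] dr [-0.02  0.   -0.19]
```

View pics/s5.png

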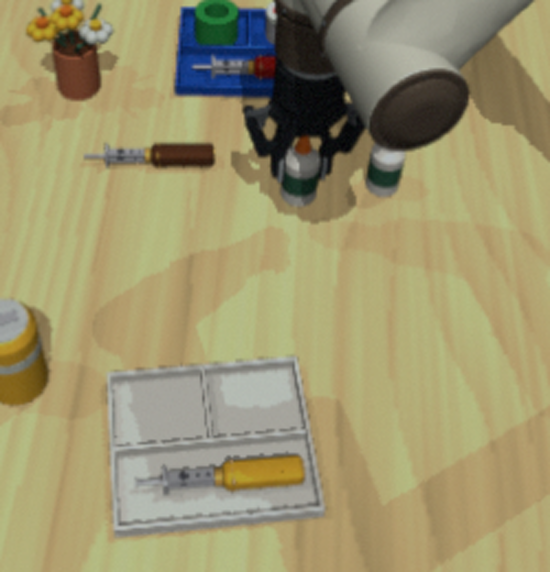

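The glue hangs upright in the jaws at (300,175) and the yellow punch is in the white tray at (220,475). Carry the glue to the near square.

Emit:
step_arm:
  motion:
    - {"slide": [-35,-10,0],"dr": [0,0,0],"jaw": 30}
    - {"slide": [-80,-24,0],"dr": [0,0,0],"jaw": 30}
    - {"slide": [-130,-39,0],"dr": [0,0,0],"jaw": 30}
    - {"slide": [-180,-54,0],"dr": [0,0,0],"jaw": 30}
    - {"slide": [-220,-66,0],"dr": [0,0,0],"jaw": 30}
    - {"slide": [-237,-71,0],"dr": [0,0,0],"jaw": 30}
    - {"slide": [-237,-71,5],"dr": [0,0,0],"jaw": 30}
    - {"slide": [-237,-71,25],"dr": [0,0,0],"jaw": 30}

```text
clock: 27.65
position: [486.4, 245.8, 61.5]
ee_rot: [0.763, -0.647, -0.0, -0.0]
contact_force: [-0.2, 0.1, -0.5]
gripper_width: 40.5
grasp_force: 60.7
```

```bash
python3 go.py 487.5 247.1 33 190
```

```text
t 27.65 pos [486.4 245.8  61.5] w 40.5 gf 60.7 F [-0.2  0.1 -0.5]
yaw -170.6
[487.5, 247.1, 33.0, 190.0] slide [-1.1 -1.3 28.5] dr [ 0.    0.   -0.07]
```

Emit:
step_arm:
  motion:
    - {"slide": [-1,-1,12],"dr": [0,0,0],"jaw": 30}
    - {"slide": [-1,-1,22],"dr": [0,0,0],"jaw": 30}
    - {"slide": [-1,-1,27],"dr": [0,0,0],"jaw": 30}
    - {"slide": [-1,-1,29],"dr": [0,0,0],"jaw": 30}
    - {"slide": [-1,-1,29],"dr": [0,0,0],"jaw": 30}
    - {"slide": [-1,-1,29],"dr": [0,0,0],"jaw": 30}
    - {"slide": [-1,-1,29],"dr": [0,0,0],"jaw": 30}
    - {"slide": [-1,-1,29],"dr": [0,0,0],"jaw": 30}

```text
clock: 28.65
position: [487.5, 248.2, 33.0]
ee_rot: [0.763, -0.646, 0.0, -0.0]
contact_force: [-0.3, -0.0, -1.5]
gripper_width: 40.4
grasp_force: 60.6
```

Emit:
step_arm:
  motion:
    - {"slide": [0,0,0],"dr": [0,0,0],"jaw": 60}
    - {"slide": [0,0,0],"dr": [0,0,0],"jaw": 60}
    - {"slide": [0,0,0],"dr": [0,0,0],"jaw": 60}
    - {"slide": [0,0,0],"dr": [0,0,0],"jaw": 60}
    - {"slide": [0,0,-15],"dr": [0,0,0],"jaw": 60}
    - {"slide": [0,0,-45],"dr": [0,0,0],"jaw": 60}
    - {"slide": [0,0,-90],"dr": [0,0,0],"jaw": 60}
    - {"slide": [0,0,-130],"dr": [0,0,0],"jaw": 60}

```text
clock: 29.65
position: [487.7, 248.1, 165.6]
ee_rot: [0.763, -0.646, 0.0, -0.001]
contact_force: [0.4, -0.4, -0.4]
gripper_width: 59.9
grasp_force: 0.0
```

Emit:
step_arm:
  motion:
    - {"slide": [50,20,-20],"dr": [0,0,0],"jaw": 60}
    - {"slide": [100,40,-30],"dr": [0,0,0],"jaw": 60}
    - {"slide": [150,60,-30],"dr": [0,0,0],"jaw": 60}
    - {"slide": [200,60,-30],"dr": [0,0,0],"jaw": 60}
    - {"slide": [250,60,-30],"dr": [0,0,0],"jaw": 60}
    - {"slide": [260,60,-30],"dr": [0,0,0],"jaw": 60}
    - {"slide": [260,60,-30],"dr": [0,0,0],"jaw": 60}
    - {"slide": [260,60,-30],"dr": [0,0,0],"jaw": 60}

```text
clock: 30.65
position: [471.2, -17.5, 193.1]
ee_rot: [0.764, -0.646, 0.0, -0.0]
contact_force: [0.7, -0.2, -0.2]
gripper_width: 60.0
grasp_force: 0.0
```

```bash
python3 go.py
python3 - <<'E'
from h import *
a=optics.get_image("side")[70:370,130:400]; b=optics.get_image("top")[70:370,80:450]
cv2.imwrite("pics/end.png",cv2.resize(cv2.convertScaleAbs(np.hstack([a,b]),alpha=1.4),None,fx=1.25,fy=1.25))
E
```

```text
t 30.65 pos [471.2 -17.5 193.1] w 60.0 gf 0.0 F [ 0.7 -0.2 -0.2]
yaw -170.4
```

View pics/end.png

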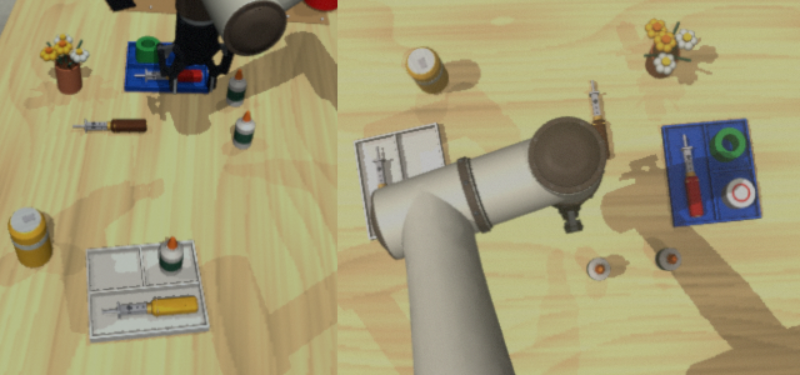

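The side view shows the glue upright at (171,255) with the yellow punch at (165,307) in the white tray. The top view shows the red punch, tape (730,143) and tin (740,193) in the blue tray. The spare, can and flowers are unmoved and the arm is clear, so I'm handing in.

```bash
python3 -c "
from bench import arm; print(arm.job_done())"
```

```text
the job is handed in; nothing more can be done
None
```

I filled both trays as asked, in the order asked, left the spare, the can and the flowers where they were, and handed the job in at about 31 s of the 120 s.

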